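Take the pot's temperature with a sprung contact probe

ROBOT

A 6-joint arm with a two-finger parallel gripper is mounted at the origin on the work surface. World frame = base frame: x ahead of the robot, y to its left, z up, the work surface at z = 0. Lengths are in m, angles in rad, forces in N, time in s.
With the tool pointing down it reaches from about 0.4 to 0.825 m from the base axis. Payload 7 kg.
Tool frame: the origin (TCP) lies at the very end of the fingers, on their centre line; the grasp point (between the pads) lies 19 mm behind it; z points along the fingers, y is the line along which they close (so a half turn about z gives the same grasp; the last joint's range is limited). The gripper opens to 88 mm and grips with 3 to 60 N. Pads are 19 mm wide; open, the fingers measure 130 mm over their backs; the gripper's body (78 mm by 193 mm) begins 47 mm behind the grasp point.
Start: joints at [1.486, 0.359, 0.012, 0, -1.224, -0.288], TCP at [0.246, 0.629, 0.227] pointing down, gripper open.
Joint ranges: [-3.07, 3.07], [-1.43, 2.12], [-1.02, 1.25], [-3.03, 1.67], [-3.05, -0], [-3.03, 3.03]. Speed limits (rad/s): [2.39, 2.39, 3.01, 3.14, 3.14, 3.14].

INTERFACE

Orientations are given as [roll, pitch, yaw] about the fixed x, y, z axes, in that order (R = Rz(yaw) Ry(pitch) Rx(roll)).
In Python, from station import arm gives the robot as it stands.
- The arm moves only by the tool step_arm, never from a script. Its argument "rows" is a list of rows, each a list of 5 numbers: the shift along the world's x, y, z in m, then the turn about the world's z in rad, then the finger opening in m, from 0 to 0.0876. In form: [[x, y, z, spin, gripper], ...]. A call has 1 to 20 rows; each row is the pose to reach, as a shift and turn from the pose commanded when the call began; what a row does not reach only later rows make up. A row lasts 1/10 s, in which the tool goes at most 50 mm and 8.59 degrees, less where a joint would pass 70% of its speed; a pose out of reach is approached as far as the arm can. A call with a gripper value outside its range is refused whole. The fingers move at their own pace and stop on an object; "newtons" is the grip in N (left out, the last holds). Time passes only in rows, so rows that repeat a pose let the fingers close. It gives the time, the measured TCP pose, the force, the opening and the grip force at its end, in the units of the state.
- arm.get_state(): the state, without advancing time (a new reading comes with each control period).
- arm.grab_frame(name): name is "scene" or "top" or "wrist"; returns a dict with "color" (420x560x3 uint8, blue, green, red), "vfov" (degrees; the focal length in pixels is half the picture's height over the tangent of half this angle, whatever the lens; pixels are square), "cx", "cy" (the principal point, pixels), "rvec" (rotation vector, rad) and "tvec" (3), from world to camera coordinates, as OpenCV has them. Camera axes: x right, y down, z forward; pixel columns grow to the right and rows downward; lengths in m; the calibration is good to about 2 mm. The wrist camera is an equidistant fisheye: a pixel r from the principal point sees the ray r / f radians off the axis. A picture is of the moment at which its call begins. There is no depth.
- arm.job_done(): hands the job in; it is judged then, once.
The state is a dict: "t": time; "q": joint angles; "qd": joint speeds; "joint_efforts": joint torques, N m; "eef_pos": TCP position; "ee_rot": TCP orientation; "force": force on the tool from outside, world axes, zero at the start; "moment": the same for the moment, N m; "width": finger opening in m; "gripper_force": force on a finger pad.
Only numpy, scipy, OpenCV 4.12 (cv2) and the standard library are available. Lean on these libraries where they do the work, as an engineer would, in place of code of your own. Each camera call takes 0.05 s, during which the arm holds its last target. There are 200 camera calls.

TASK

Take the yellow digital thermometer from its wooden rest and hold its sprung copper tip squarely against the middle of the white enamel spot on the sloping shoulder of the black pot, steadily for two seconds, pressing gently so that the tip is pushed in only part of its travel. The steel shaft telescopes stiffly and may be drawn out to any length, so go by feel. Then lay the thermometer back in its rest as it lay, probe the same way, without shifting the pot, mug, plate or scoop.

Things in the scene. Friction and masses are not known exactly. Their poses are not given: they have to be found in the camera images.
- thermometer: Yellow contact thermometer, 0.16 kg. Handle bar 130 (x) x 24 (y) x 26 (z) mm, display on top (+z). Origin at the middle of the handle, on the probe's axis; x points along it to the probe. Black sleeve 13 mm dia from x = 65 to 95, then a stiff telescopic steel shaft with a copper disc tip 15 mm dia, its face 123 mm (shaft in) to 163 mm (drawn out) from the origin: differs each time.
- nose (a point): Front end of the thermometer's black sleeve, on the axis, 95 mm ahead of its origin along x; the shaft with the sprung tip comes out of it. The copper tip's spring is about 0.7 N/mm and the tip can be pushed in 12 mm before it stops (2 to 8 mm, 1.5 to 5.5 N, is a gentle press); the shaft does not slide under such a press.
- rest: Fixed wooden rest. Origin at the centre of its underside, z up. Base 150 (x) x 70 (y) x 12 mm; saddles 14 mm thick at x = -50 and +50 mm, seats 45 mm up, slot 34 mm wide between cheeks rising to 67 mm, flared on top. The handle lies in the slot along x, probe towards +x, its axis 58 mm above the rest's origin; between the saddles it is free on both sides and below, down to the base.
- pot: Black ceramic pot with its lid on, 184 mm dia at the belly, 148 mm high to the top of the knob, 2.2 kg, standing loose on the granite slab. Origin at the centre of its underside, z up. Its shoulder slopes between heights of 55 mm (radius 92) and 116 mm (radius 49).
- spot: Round white enamel spot, 32 mm dia, on the pot's shoulder, on the pot's -x side, 87 mm above the pot's underside. Origin at the middle of its flat face; z points squarely out of the face, outwards and 35 degrees above the horizontal.
- slab: Fixed dark granite slab 300 (x) x 340 (y) x 30 (z) mm on the platform; origin at the centre of its underside. The pot and the mug stand on it.
- mug: Orange plastic mug, 76 mm dia, 85 mm high, handle towards +y, origin at the centre of its underside. Leave alone.
- plate: Stainless steel plate 180 mm dia, 18 mm high, origin at the centre of its underside. Leave alone.
- scoop: Aluminium scoop, cup 68 mm dia and 32 mm high, thin handle reaching 154 mm from the cup's centre along +x. Origin at the centre of the cup's underside. Leave alone.
Not all that is in view belongs to the job. There is more than one size of the pot; the job needs the middle-sized.

How it is judged:
On the way:
1. the tip is pressed gently (1 to 8 N) and squarely (within 12 degrees) against the spot, the probe's axis passing within 10 mm of its middle, and held steady there for 1.5 s (contact force between thermometer and pot between 1 and 8 N and y of spot in the frame of thermometer between -0.01 and 0.01 m and z of spot in the frame of thermometer between -0.01 and 0.01 m and x of spot in the frame of thermometer between 0.105 and 0.168 m and angle between the x axis of thermometer and the z axis of spot, either way round below 0.21 rad and linear speed of thermometer below 0.015 m/s and angular speed of thermometer below 0.12 rad/s), for 1.5 s.
At the end, for the whole second after the job is handed in: Thermometer released and still in both saddles of its rest, display up, probe to the rest's +x end, within 20 mm lengthways, 9 mm sideways, 5 mm in height and 0.15 rad of its seat; pot upright; pot, mug, plate and scoop within 20 mm of where they began (x of thermometer in the frame of rest between -0.02 and 0.02 m and y of thermometer in the frame of rest between -0.009 and 0.009 m and z of thermometer in the frame of rest between 0.053 and 0.063 m and x of nose in the frame of rest above 0.07 m and angle between the x axis of thermometer and the x axis of rest, either way round below 0.15 rad and angle between thermometer's own z axis and vertical below 0.15 rad and linear speed of thermometer below 0.02 m/s and distance of each of pot, mug, plate, scoop from where it was at the start of the episode below 0.02 m and angle between pot's own z axis and vertical below 0.05 rad); the robot touches nothing.
It fails at once if the thermometer is pressed on the pot with more than 15 N (contact force between thermometer and pot above 15 N).
It fails at once if the robot itself pushes the pot (contact force between any of the fingers, the arm and pot above 5 N).
It fails at once if the pot, mug, plate or scoop is shifted by more than 20 mm (distance of any of pot, mug, plate, scoop from where it was at the start of the episode above 0.02 m).
It also fails if it takes over 48 s, if anything falls off the work surface, if the arm or the gripper's body presses on something with over 40 N, if the wrist force passes 120 N, or if a joint passes its speed limit or range.

## Working session

There is one attempt and no reset: what is moved stays moved. The work goes in short steps, Python scripts to look and compute and a tool call to move; the robot and the scene stay as the last step left them, time stands still between calls to the robot, and variables do not carry over. Pictures are saved under pics/ and viewed, at most 13 in all, crops included, and the job is handed in when it is done.

Besides the shell and the picture viewer there is one more tool, called after ">>>" as name([rows], argument=value, ...), one row to a line, values as JSON. step_arm: Moves the arm, as the interface text tells. Its arguments: {"type":"object","properties":{"rows":{"type":"array"},"newtons":{"type":"number"}},"required":["rows"]}

```bash
mkdir -p pics; ls; cat > h.py <<'E'
import numpy as np, cv2, pickle, os
from station import arm
from scipy.spatial.transform import Rotation as Ro
def grab(n,tag):
    f=arm.grab_frame(n); cv2.imwrite(f'pics/{tag}.png',f['color']); pickle.dump(f,open(f'pics/{tag}.pkl','wb')); return f
def load(tag): return pickle.load(open(f'pics/{tag}.pkl','rb'))
def cam(f):
    R=cv2.Rodrigues(np.array(f['rvec'],float))[0]; t=np.array(f['tvec'],float).ravel()
    return R,t,210/np.tan(np.radians(f['vfov'])/2)
def ray(f,u,v,fish=False):
    R,t,F=cam(f); x,y=u-f['cx'],v-f['cy']
    if fish:
        r=np.hypot(x,y)+1e-9; a=r/F; d=np.array([x/r*np.sin(a),y/r*np.sin(a),np.cos(a)])
    else: d=np.array([x/F,y/F,1])
    d=R.T@d; return -R.T@t, d/np.linalg.norm(d)
def atz(f,u,v,z,fish=False):
    c,d=ray(f,u,v,fish); return c+d*(z-c[2])/d[2]
def proj(f,P,fish=False):
    R,t,F=cam(f); p=R@np.asarray(P,float)+t
    if fish:
        r=np.hypot(p[0],p[1]); a=np.arctan2(r,p[2]); return np.array([f['cx']+F*a*p[0]/r,f['cy']+F*a*p[1]/r])
    return np.array([f['cx']+F*p[0]/p[2],f['cy']+F*p[1]/p[2]])
E
python3 - <<'E'
from h import *
for n in('scene','top','wrist'):
    f=grab(n,n+'0'); print(n,f['vfov'],f['cx'],f['cy'],-cam(f)[0].T@cam(f)[1],cam(f)[0][2])
a=np.hstack([load('scene0')['color'],load('top0')['color']])
print(arm.get_state())
E
```

```text
pics
scene 56.45410269283916 283.04247557769196 211.34095823942855 [ 0.91168786 -0.38876618  0.87681363] [-0.40465205  0.42438409 -0.81003387]
top 42.034217665009834 279.67426194684714 218.13610135091733 [0.29246322 0.01110206 1.83517791] [ 0.13671347  0.00526693 -0.99059663]
wrist 65.70646984690485 284.5220095543906 208.6506425047739 [0.31771794 0.60002707 0.38454402] [-0.26980181  0.10395751 -0.95728774]
{'t': 0.15, 'q': array([ 1.48610890e+00,  3.59250017e-01,  1.12462250e-02, -2.31547360e-04,
       -1.22411954e+00, -2.88102700e-01]), 'qd': array([ 0.00044874, -0.00265309,  0.00162262, -0.00087398,  0.00017762,
        0.00087023]), 'joint_efforts': array([-7.09100605e-04, -5.83275783e+01,  2.93288577e+01,  7.00122714e+00,
        8.75741593e-03, -1.08431786e-04]), 'eef_pos': array([0.24574085, 0.62826401, 0.22581413]), 'ee_rot': array([ 3.14025849e+00, -1.68352145e-04, -3.72868833e-01]), 'force': array([-1.07719073,  0.2912551 , -0.02481174]), 'moment': array([0.03204288, 0.0247723 , 0.00151128]), 'gripper_force': 0.0, 'width': 0.08729761371177418}
```

View pics/scene0.png

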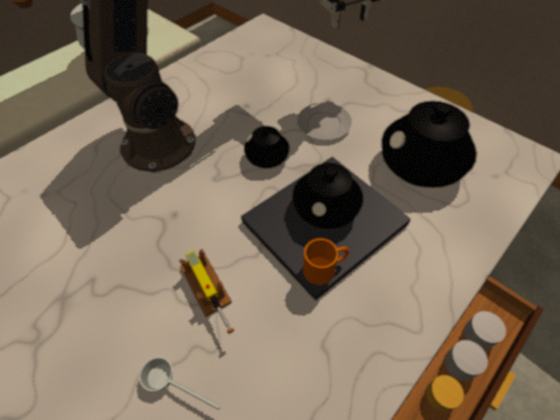

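View pics/top0.png

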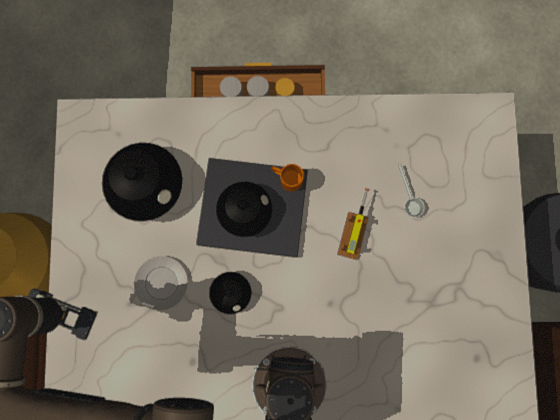

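Candidates: pots are small (230,292), middle on the slab (244,208) and large (142,181) in the top view. I choose the one on the slab, spot at (264,200). The thermometer is the only yellow bar in the rest (355,233), with the probe towards image-up; the yellow pieces in the drawer at the top are not it. Now I'll check this in a close crop.

```bash
python3 - <<'E'
from h import *
t=load('top0')['color'];s=load('scene0')['color']
def c(im,x,y,w,h,k): return cv2.resize(im[y:y+h,x:x+w],None,fx=k,fy=k,interpolation=cv2.INTER_CUBIC)
A=c(t,325,180,70,87,6)   # 420x522? 
B=c(s,170,240,80,100,5.22)
P=np.hstack([A,cv2.resize(B,(380,522))]); cv2.imwrite('pics/c1.png',P); print(P.shape)
f=load('top0')
for n,u,v,z in [('pot',244,208,.1),('spot',264,200,.117),('handle',357,235,.07),('mug',291,176,.115),('rest',353,235,.0)]: print(n,atz(f,u,v,z))
A=c(t,185,145,140,120,4);cv2.imwrite('pics/c2.png',A)
E
```

```text
(522, 800, 3)
pot [0.5663413  0.13459068 0.1       ]
spot [0.58862342 0.06949771 0.117     ]
handle [ 0.47755722 -0.22959558  0.07      ]
mug [ 0.66594359 -0.01778671  0.115     ]
rest [ 0.4850725 -0.2256674  0.       ]
```

View pics/c1.png

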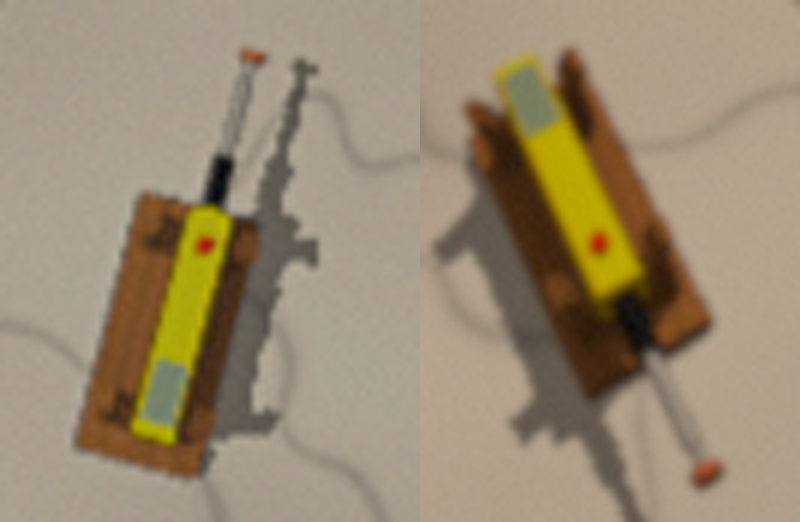

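View pics/c2.png

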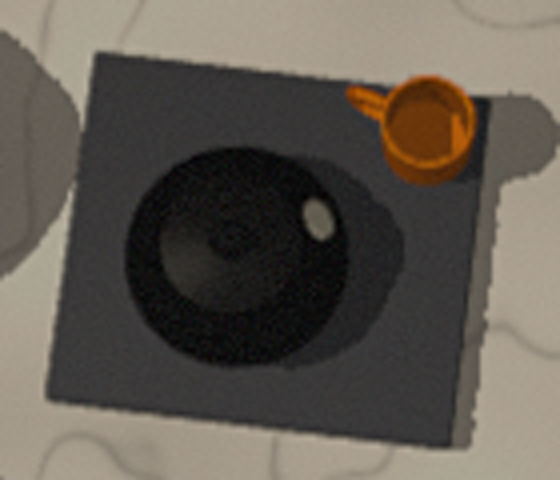

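The crops confirm it: yellow thermometer, probe tip at top-view (367,189); the middle pot stands on the slab with its spot at (264,199). Next I measure them.

```bash
python3 - <<'E'
from h import *
def tri(fs,ps):
    A=np.zeros((3,3));b=np.zeros(3)
    for f,p in zip(fs,ps):
        c,d=ray(f,*p);M=np.eye(3)-np.outer(d,d);A+=M;b+=M@c
    return np.linalg.solve(A,b)
T=load('top0');S=load('scene0')
def mask(f,roi,kind):
    x,y,w,h=roi; im=cv2.cvtColor(f['color'],cv2.COLOR_BGR2HSV)[y:y+h,x:x+w].astype(int); B=f['color'][y:y+h,x:x+w].astype(int)
    if kind=='y': m=(im[...,0]>22)&(im[...,0]<36)&(im[...,1]>170)
    if kind=='w': m=(B.mean(2)>75)&(im[...,1]<90)
    if kind=='cu': m=((im[...,0]<14))&(im[...,1]>95)
    v,u=np.nonzero(m); return np.c_[u+x,v+y].astype(float)
sp=[mask(T,(254,188,20,24),'w'),mask(S,(308,198,24,24),'w')]
print([ (p.mean(0),len(p)) for p in sp]); s=tri([T,S],[p.mean(0) for p in sp]); print('spot',s,[proj(f,s)-p.mean(0) for f,p in zip((T,S),sp)])
cu=[mask(T,(360,184,15,9),'cu'),mask(S,(222,322,18,14),'cu')]
print([ (p.mean(0),len(p)) for p in cu]); print('tip',tri([T,S],[p.mean(0) for p in cu]))
for f,roi,z in((T,(335,200,45,65),.071),(S,(180,245,50,65),.071)):
    p=mask(f,roi,'y'); hull=cv2.convexHull(p.astype(np.float32))[:,0]
    q=np.array([atz(f,*a,z)[:2] for a in hull])
    r=cv2.minAreaRect(q.astype(np.float32)*1000); print('handle',r,len(p))
# pot belly: dark pixels on slab
roi=(205,165,75,80);x,y,w,h=roi
g=T['color'][y:y+h,x:x+w].mean(2); 
m=(g<34).astype(np.uint8);n,l,st,c=cv2.connectedComponentsWithStats(m);k=1+st[1:,4].argmax();print(st[k],c[k]+[x,y])
for hh in(.1,): print(atz(T,244.5,209,.085))
E
```

```text
[(array([264.        , 199.69047619]), 42), (array([318.57391304, 208.70434783]), 115)]
spot [0.59025475 0.07033466 0.11847678] [array([-0.28328454, -0.27036175]), array([-0.51606963,  0.07413691])]
[(array([366.5 , 188.75]), 8), (array([229.84, 329.92]), 25)]
tip [ 0.63085001 -0.26585171  0.06499857]
handle ((482.8089294433594, -222.95947265625), (27.12816047668457, 131.80653381347656), 73.37611389160156) 252
handle ((487.76422119140625, -222.17892456054688), (27.168716430664062, 133.2213897705078), 72.6396713256836) 425
[  11   17   64   55 2304] [245.14496528 208.64887153]
[0.56540661 0.13404778 0.085     ]
```

>>> step_arm([
  [0.021,-0.041,0.015,-0.15,0.087],
  [0.042,-0.082,0.03,-0.3,0.087],
  [0.063,-0.124,0.045,-0.45,0.087],
  [0.085,-0.165,0.06,-0.6,0.087],
  [0.106,-0.206,0.075,-0.75,0.087],
  [0.127,-0.247,0.09,-0.9,0.087],
  [0.149,-0.289,0.09,-1.05,0.087],
  [0.17,-0.33,0.09,-1.2,0.087],
  [0.174,-0.373,0.09,-1.35,0.087],
  [0.178,-0.416,0.09,-1.5,0.087],
  [0.181,-0.459,0.09,-1.65,0.087],
  [0.185,-0.501,0.09,-1.8,0.087],
  [0.189,-0.544,0.09,-1.95,0.087],
  [0.193,-0.587,0.08,-2.1,0.087],
  [0.196,-0.63,0.07,-2.25,0.087],
  [0.2,-0.673,0.06,-2.4,0.087],
  [0.204,-0.716,0.05,-2.55,0.087],
  [0.208,-0.758,0.04,-2.7,0.087],
  [0.211,-0.801,0.02,-2.85,0.087],
  [0.215,-0.844,0.0,-3.0,0.087],
])

```text
t: 2.15
eef_pos: [0.4607, -0.2172, 0.2262]
ee_rot: [3.141, 0.001, 2.904]
force: [0.7, 1.0, 0.2]
width: 0.0873
gripper_force: 0.0
```

>>> step_arm([
  [0,0,0,-0.06,0.087],
  [0,0,0,-0.06,0.087],
])

```text
t: 2.35
eef_pos: [0.46, -0.2166, 0.2255]
ee_rot: [-3.141, -0.002, 2.847]
force: [0.0, 1.0, 0.5]
width: 0.087
gripper_force: 0.0
```

```bash
python3 - <<'E'
from h import *
f=grab('wrist','w1');t=grab('top','t1')
im=cv2.cvtColor(f['color'],cv2.COLOR_BGR2HSV).astype(int)
m=(im[...,0]>22)&(im[...,0]<36)&(im[...,1]>170)
n,l,st,c=cv2.connectedComponentsWithStats(m.astype(np.uint8));k=1+st[1:,4].argmax()
v,u=np.nonzero(l==k)
for z in(.071,.058):
    q=np.array([atz(f,a,b,z,True)[:2] for a,b in zip(u,v)])
    print(cv2.minAreaRect(q.astype(np.float32)*1000),len(u))
s=arm.get_state();print(s['eef_pos'],s['ee_rot'],s['q'])
for z in (0.058,): print('center guess px',proj(f,[.485,-.2225,z],True),'tip',proj(f,[.631,-.266,z],True))
E
```

```text
((481.91693115234375, -220.7435302734375), (23.34959602355957, 130.88514709472656), 73.33139038085938) 1857
((485.9495849609375, -221.85899353027344), (24.318035125732422, 136.31370544433594), 73.33138275146484) 1857
[ 0.46085652 -0.21529006  0.22668769] [3.14157934e+00 6.83031041e-05 2.85233513e+00] [-5.03960264e-02  8.29581064e-02 -3.47852893e-01  3.54541126e-06
 -1.13991581e+00 -1.80965931e+00]
center guess px [286.27869911 214.9506995 ] tip [286.6284836  331.04160373]
```

View pics/w1.png

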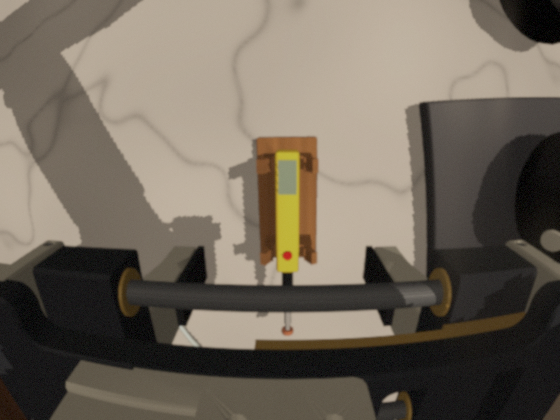

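The wrist view shows the handle (287,212) straight along the tool's x-axis, display to the rear (287,177), tip at (287,330), and the rest base spanning rows 137–262. I'll check the rest offset and tip length.

```bash
python3 - <<'E'
from h import *
f=load('w1'); 
a=atz(f,287,137.5,.012,True);b=atz(f,287,262.5,.012,True);print('rest',a,b,(a+b)/2,np.linalg.norm(a-b))
l,r=atz(f,257.5,140,.012,True),atz(f,316,140,.012,True);print('w',np.linalg.norm(l-r))
e=np.array([np.cos(-.291),np.sin(-.291),0]);c=np.array([.482,-.2207,.058])
tip=atz(f,287,330,.058,True);print('tip',tip,(tip-c)@e); print('rest off along',((a+b)/2-c)@e)
E
```

```text
rest [ 0.41084909 -0.19900001  0.012     ] [ 0.56013685 -0.24397059  0.012     ] [ 0.48549297 -0.2214853   0.012     ] 0.15591403800604117
w 0.06688530919094889
tip [ 0.62951856 -0.26507301  0.058     ] 0.15404757983952214
rest off along 0.003571426625086559
```

>>> step_arm([
  [-0.003,0.0015,-0.04,0,0.087],
  [-0.003,0.0015,-0.08,0,0.087],
  [-0.003,0.0015,-0.12,0,0.087],
  [-0.003,0.0015,-0.15,0,0.07],
  [-0.003,0.0015,-0.175,0,0.06],
  [-0.003,0.0015,-0.188,0,0.05],
  [-0.003,0.0015,-0.188,0,0.04],
  [-0.003,0.0015,-0.188,0,0.02],
  [-0.003,0.0015,-0.188,0,0.015],
  [-0.003,0.0015,-0.188,0,0.015],
  [-0.003,0.0015,-0.188,0,0.015],
  [-0.003,0.0015,-0.188,0,0.015],
], newtons=6)

```text
t: 3.65
eef_pos: [0.4582, -0.2139, 0.0392]
ee_rot: [3.141, 0.001, 2.851]
force: [-1.4, 2.1, 4.8]
width: 0.0238
gripper_force: 6.0
```

>>> step_arm([
  [0,0,0,0,0.015],
  [0,0,0,0,0.015],
  [0,0,0.008,0,0.015],
  [0,0,0.016,0,0.015],
  [0,0,0.024,0,0.015],
  [0,0,0.03,0,0.015],
  [0,0,0.03,0,0.015],
], newtons=3)

```text
t: 4.35
eef_pos: [0.4583, -0.214, 0.0697]
ee_rot: [3.141, 0.001, 2.85]
force: [-1.3, 0.7, 0.6]
width: 0.0237
gripper_force: 3.0
```

```bash
python3 - <<'E'
from h import *
f=grab('wrist','w2'); s=grab('scene','s2')
W=f['color'][110:390,200:380];S=s['color'][200:360,140:260]
cv2.imwrite('pics/c3.png',np.hstack([cv2.resize(W,(360,560),interpolation=2),cv2.resize(S,(420,560),interpolation=2)]))
E
```

```text
(no output)
```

View pics/c3.png

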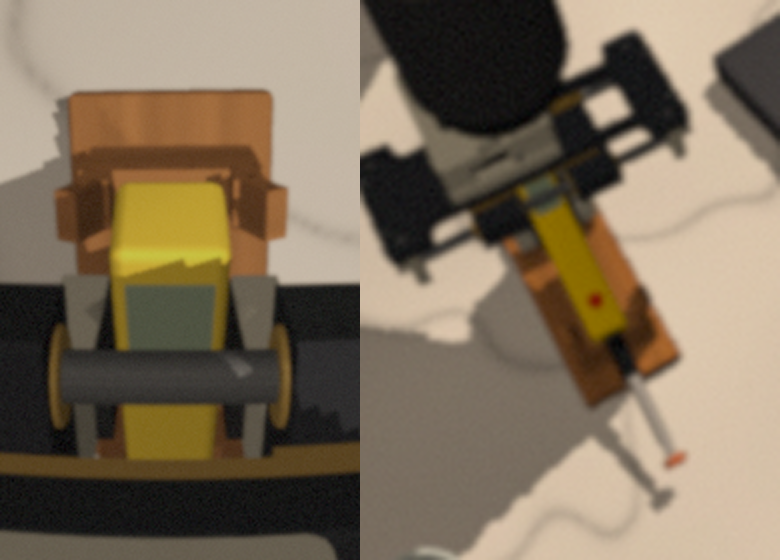

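The scene crop shows the tip at about (230,331), and the wrist view shows the rear end face, so it's tilting. I'll work out the angle from the tip.

```bash
cat >> h.py <<'E'
def tilt(f,roi,P,yaw,L=.179,dz=0):
    """tilt of thermometer in the vertical plane through pivot P: copper blob ray cut with the plane"""
    x,y,w,h=roi; im=cv2.cvtColor(f['color'],cv2.COLOR_BGR2HSV)[y:y+h,x:x+w].astype(int)
    m=((im[...,0]<14)|(im[...,0]>174))&(im[...,1]>95)&(im[...,2]>90); v,u=np.nonzero(m)
    c,d=ray(f,u.mean()+x,v.mean()+y); n=np.array([-np.sin(yaw),np.cos(yaw),0]); T=c+d*((P-c)@n)/(d@n)
    e=np.array([np.cos(yaw),np.sin(yaw),0]); a=(T-P)@e; b=P[2]-T[2]
    return len(u),(u.mean()+x,v.mean()+y),T,a,b,np.degrees(np.arctan2(b,a)),np.hypot(a,b)
E
python3 - <<'E'
from h import *
P0=np.array([.4583,-.2138,.058])
print(tilt(load('scene0'),(222,322,18,14),P0,-.291))
print(tilt(load('s2'),(222,322,18,18),P0+[0,0,.0307],-.291))
E
```

```text
(25, (np.float64(229.84), np.float64(329.92)), array([ 0.63241994, -0.2659493 ,  0.0687315 ]), np.float64(0.18176166152663892), np.float64(-0.010731495255405891), np.float64(-3.378910668539264), np.float64(0.18207818812625867))
(18, (np.float64(229.72222222222223), np.float64(330.72222222222223)), array([ 0.62614105, -0.26406876,  0.04739531]), np.float64(0.1752072057266549), np.float64(0.041304692065940896), np.float64(13.265141306054142), np.float64(0.18001011784120519))
```

>>> step_arm([
  [0,0,0.005,0,0.015],
  [0,0,0.01,0,0.015],
  [0,0,0.015,0,0.015],
  [0,0,0.019,0,0.015],
  [0,0,0.019,0,0.015],
  [0,0,0.019,0,0.015],
  [0,0,0.019,0,0.015],
], newtons=3)

```text
t: 5.15
eef_pos: [0.4579, -0.2139, 0.0875]
ee_rot: [3.142, 0.0, 2.85]
force: [-0.4, 0.9, -0.4]
width: 0.0241
gripper_force: 3.0
```

>>> step_arm([
  [0,0,0,0,0.012],
  [0,0,0,0,0.012],
  [0,0,0,0,0.012],
  [0,0,0,0,0.012],
], newtons=45)

```text
t: 5.55
eef_pos: [0.4579, -0.2139, 0.0875]
ee_rot: [-3.142, -0.0, 2.85]
force: [-0.5, 0.2, 0.4]
width: 0.0235
gripper_force: 45.0
```

```bash
python3 - <<'E'
from h import *
s=grab('scene','s3'); st=arm.get_state(); P=st['eef_pos']+[0,0,.019]; print(P,st['force'])
print(tilt(s,(215,320,30,35),P,-.291))
E
```

```text
[ 0.45787077 -0.21388684  0.1065196 ] [ 0.7522141  -0.08854043 -0.03983755]
(19, (np.float64(226.8421052631579), np.float64(327.7368421052632)), array([ 0.5979102 , -0.25582896, -0.00556132]), np.float64(0.14618543681307447), np.float64(0.11208092854384295), np.float64(37.477519175775235), np.float64(0.18420726500189785))
```

>>> step_arm([
  [0,0,0.03,0,0.012],
  [0,0,0.07,0,0.012],
  [0,0,0.11,0,0.012],
  [0.01,0.01,0.15,0.15,0.012],
  [0.02,0.02,0.193,0.3,0.012],
  [0.034,0.026,0.193,0.45,0.012],
  [0.048,0.033,0.193,0.6,0.012],
  [0.061,0.04,0.193,0.75,0.012],
  [0.075,0.047,0.193,0.9,0.012],
  [0.089,0.055,0.193,1.05,0.012],
  [0.102,0.063,0.193,1.2,0.012],
  [0.116,0.071,0.193,1.35,0.012],
  [0.13,0.08,0.193,1.5,0.012],
  [0.144,0.09,0.193,1.65,0.012],
  [0.16,0.1,0.193,1.8,0.012],
  [0.175,0.11,0.193,1.95,0.012],
  [0.19,0.118,0.193,2.1,0.012],
  [0.195,0.12,0.193,2.227,0.012],
  [0.195,0.12,0.193,2.227,0.012],
  [0.195,0.12,0.193,2.227,0.012],
])

```text
t: 7.6
eef_pos: [0.6524, -0.094, 0.2799]
ee_rot: [3.14, 0.0, -1.21]
force: [-0.5, 0.1, -1.5]
width: 0.0237
gripper_force: 45.0
```

```bash
python3 - <<'E'
from h import *
s=grab('scene','s4');t=grab('top','t4');w=grab('wrist','w4'); st=arm.get_state(); P=st['eef_pos']+[0,0,.019]; print(P,st['ee_rot'],st['force'],st['q'][5])
sx,sy=proj(s,[.6,.05,.2]);tx,ty=proj(t,[.6,.05,.2]);print(sx,sy,tx,ty)
S=cv2.resize(s['color'][130:290,250:420],(425,400),interpolation=2);T=cv2.resize(t['color'][150:250,220:314],(376,400),interpolation=2)
cv2.imwrite('pics/c4.png',np.hstack([S,T]))
E
```

```text
[ 0.65243739 -0.09417656  0.29971657] [-3.14154375e+00 -1.73900317e-05 -1.20836963e+00] [-0.56938591 -0.64010448 -1.41553022] 0.2105474208894043
317.75495389475014 194.78844949565843 269.4125589265802 191.59932182101647
```

View pics/c4.png

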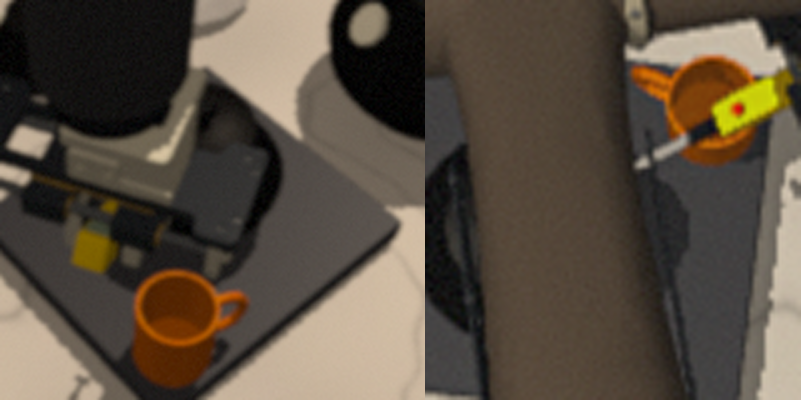

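The scene crop shows the probe hidden behind the gripper. The top crop shows the handle front at about (740,110) and the shaft, with the tip hidden under the arm. I'll try the wrist view.

View pics/w4.png

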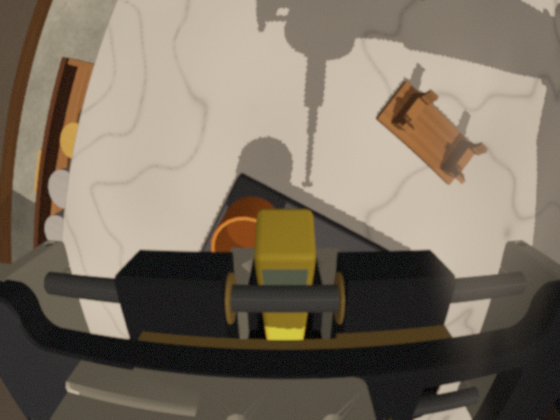

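```bash
python3 - <<'E'
from h import *
w=load('w4');im=w['color'].astype(int)
for r in range(200,345,3): print(r,im[r:r+1,278:294].mean((0,1)).round().astype(int).tolist(),end=' ')
P=np.array([.65244,-.09418,.29972]);yaw=-1.2084+np.pi;e=np.array([np.cos(yaw),np.sin(yaw),0]);z=np.array([0,0,1])
print()
for th in(30,33,36,39):
  t=np.radians(th);a=e*np.cos(t)-z*np.sin(t);n=e*np.sin(t)+z*np.cos(t)
  for off in(-.025,-.028):
    print(th,off,[proj(w,P+a*(x-off)+n*h,True).round(1).tolist() for x,h in((-.065,-.013),(-.065,.013),(.065,.013))])
# calibrate same at pre-tilt w1-like: level handle in w2 skipped
E
```

```text
200 [35, 38, 40] 203 [43, 45, 48] 206 [55, 59, 63] 209 [36, 81, 99] 212 [30, 108, 132] 215 [31, 110, 134] 218 [32, 110, 135] 221 [32, 111, 135] 224 [32, 111, 136] 227 [31, 111, 136] 230 [32, 112, 137] 233 [33, 112, 137] 236 [31, 112, 137] 239 [33, 112, 138] 242 [32, 112, 137] 245 [32, 112, 138] 248 [32, 112, 138] 251 [34, 114, 139] 254 [37, 121, 148] 257 [40, 128, 154] 260 [36, 119, 146] 263 [32, 111, 136] 266 [32, 111, 136] 269 [54, 99, 113] 272 [69, 87, 82] 275 [68, 87, 82] 278 [69, 87, 82] 281 [68, 87, 82] 284 [58, 74, 70] 287 [34, 36, 38] 290 [42, 45, 46] 293 [48, 51, 53] 296 [52, 55, 58] 299 [58, 63, 66] 302 [56, 60, 63] 305 [54, 58, 60] 308 [52, 55, 58] 311 [45, 62, 70] 314 [33, 108, 133] 317 [33, 111, 136] 320 [31, 110, 136] 323 [31, 111, 136] 326 [33, 113, 138] 329 [58, 181, 194] 332 [64, 194, 206] 335 [64, 195, 206] 338 [61, 187, 199] 341 [29, 71, 88] 344 [29, 60, 78] 
30 -0.025 [[282.3, 202.0], [282.0, 253.0], [283.2, 357.9]]
30 -0.028 [[282.3, 207.0], [282.1, 257.6], [283.2, 359.1]]
33 -0.025 [[282.3, 204.6], [282.0, 258.8], [283.2, 352.0]]
33 -0.028 [[282.3, 209.3], [282.1, 263.0], [283.2, 353.0]]
36 -0.025 [[282.2, 207.6], [282.0, 264.7], [283.2, 346.0]]
36 -0.028 [[282.3, 212.0], [282.1, 268.4], [283.2, 346.9]]
39 -0.025 [[282.2, 210.8], [282.0, 270.7], [283.2, 340.0]]
39 -0.028 [[282.2, 214.9], [282.1, 273.9], [283.3, 340.8]]
```

```bash
python3 - <<'E'
from h import *
from scipy.optimize import brentq
def est(f,v,P,yaw,L):
    e=np.array([np.cos(yaw),np.sin(yaw),0])
    g=lambda t:proj(f,P+L*(e*np.cos(t)-np.array([0,0,np.sin(t)])))[1]-v
    return [round(np.degrees(r),1) for r in [brentq(g,a,b) for a,b in zip(np.arange(-.4,1.2,.1),np.arange(-.3,1.3,.1)) if g(a)*g(b)<0]]
P0=np.array([.458,-.2138,.058])
for L in(.176,.179,.182): print(L,est(load('scene0'),329.92,P0,-.291,L),est(load('s2'),330.72,P0+[0,0,.0307],-.291,L),est(load('s3'),327.74,np.array([.4579,-.2139,.1065]),-.291,L))
t=load('t4');im=cv2.cvtColor(t['color'],cv2.COLOR_BGR2HSV).astype(int)
m=(im[...,0]>22)&(im[...,0]<36)&(im[...,1]>170);m[:, :280]=0;m[:,330:]=0;m[:150]=0;m[200:]=0
v,u=np.nonzero(m);P=np.array([.65244,-.09418,.29972]);yaw=-1.2084+np.pi;e=np.array([np.cos(yaw),np.sin(yaw),0]);z=np.array([0,0,1])
d=proj(t,P+.1*e)-proj(t,P);d/=np.linalg.norm(d);k=np.c_[u,v]@d;print('front',np.sort(k)[-8:],len(k))
im2=t['color'].astype(int);r=(im[...,1]>170)&((im[...,0]<8)|(im[...,0]>174));r[:, :290]=0;r[:,315:]=0;r[:165]=0;r[190:]=0;vv,uu=np.nonzero(r);print('red',uu.mean(),vv.mean(),len(uu))
for th in(27,30,33,36,39):
  q=np.radians(th);a=e*np.cos(q)-z*np.sin(q);n=e*np.sin(q)+z*np.cos(q)
  print(th,[max(proj(t,P+a*(.065-off)+n*h)@d for h in(-.013,.013)).round(1) for off in(-.025,-.028)])
E
```

```text
0.176 [np.float64(1.4), np.float64(42.5)] [] []
0.179 [np.float64(-1.0), np.float64(44.9)] [np.float64(16.5), np.float64(27.1)] [np.float64(15.4), np.float64(29.1)]
0.182 [np.float64(-3.2), np.float64(47.0)] [np.float64(10.1), np.float64(33.5)] [np.float64(9.8), np.float64(34.7)]
front [-208.34852445 -208.1973465  -208.04616856 -207.98730487 -207.83612692
 -207.62608529 -207.47490735 -207.26486571] 177
red 296.0 178.66666666666666 3
27 [np.float64(-206.1), np.float64(-205.1)]
30 [np.float64(-206.5), np.float64(-205.6)]
33 [np.float64(-207.0), np.float64(-206.1)]
36 [np.float64(-207.6), np.float64(-206.8)]
39 [np.float64(-208.3), np.float64(-207.4)]
```

>>> step_arm([
  [0,0,0,-0.15,0.012],
  [0,0,0,-0.3,0.012],
  [0,0,0,-0.45,0.012],
  [0,0,0,-0.6,0.012],
  [0,0,0,-0.75,0.012],
  [0,0,0,-0.9,0.012],
  [0,0,0,-1.05,0.012],
  [0,0,0,-1.15,0.012],
  [0,0,0,-1.15,0.012],
  [0,0,0,-1.15,0.012],
])

```text
t: 8.75
eef_pos: [0.6526, -0.0941, 0.2808]
ee_rot: [-3.141, 0.0, -2.354]
force: [-0.5, 0.6, -1.1]
width: 0.0234
gripper_force: 45.0
```

```bash
python3 - <<'E'
from h import *
s=grab('scene','s5');t=grab('top','t5'); st=arm.get_state(); P=st['eef_pos']+[0,0,.019]; yaw=st['ee_rot'][2]+np.pi; print(P,yaw)
np.save('P5.npy',np.r_[P,yaw])
e=np.array([np.cos(yaw),np.sin(yaw),0])
a,b=proj(s,P),proj(s,P+.15*e-[0,0,.1]); c,d=proj(t,P),proj(t,P+.15*e-[0,0,.1]);print(a,b,c,d)
def cr(f,p,q):
    m=((p+q)/2).astype(int); x=max(m[0]-50,0);y=max(m[1]-60,0); print('crop',x,y); return cv2.resize(f['color'][y:y+120,x:x+100],(400,480),interpolation=2)
cv2.imwrite('pics/c5.png',np.hstack([cr(s,a,b),cr(t,c,d)]))
E
```

```text
[ 0.65271477 -0.09399849  0.29971418] 0.787573999457404
[292.28639445 222.81011849] [367.08496031 247.5933114 ] [318.47633992 166.45608966] [281.15235232 140.81508428]
crop 279 175
crop 249 93
```

View pics/c5.png

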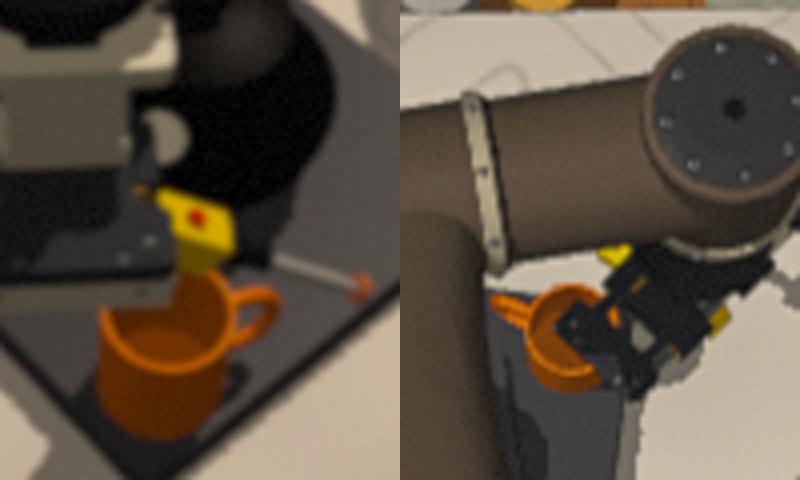

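The scene crop clearly shows the probe side-on: tip at scene (369.5,246.7), red dot at (328.5,229). Now I solve the tilt.

```bash
python3 - <<'E'
from h import *
q=np.load('P5.npy');s=load('s5');P=q[:3]
im=cv2.cvtColor(s['color'],cv2.COLOR_BGR2HSV)
r=tilt(s,(362,238,16,20),P,q[3]);print(r)
for uv in((369.5,246.7),(347.75,239.5)):
    c,d=ray(s,*uv);n=np.array([-np.sin(q[3]),np.cos(q[3]),0]);T=c+d*((P-c)@n)/(d@n);a=(T-P)@[np.cos(q[3]),np.sin(q[3]),0];b=P[2]-T[2];print(T,a,b,np.degrees(np.arctan2(b,a)),np.hypot(a,b))
E
```

```text
(38, (np.float64(368.92105263157896), np.float64(246.3421052631579)), array([0.76061262, 0.01436992, 0.20431124]), np.float64(0.15292369723984348), np.float64(0.09540294036251667), np.float64(31.958379391029126), np.float64(0.18024255381933874))
[0.76160447 0.0153661  0.20279902] 0.15432944809409593 0.09691516048665189 32.12782705819934 0.18223645870456806
[ 0.72831051 -0.01807306  0.23403564] 0.10714189237281894 0.06567853588224332 31.50851324950037 0.1256704228403161
```

>>> step_arm([
  [0,0,0,0.15,0.012],
  [0,0,0,0.3,0.012],
  [0,0,0,0.45,0.012],
  [0,0,0,0.6,0.012],
  [0,0,0,0.75,0.012],
  [0,0,0,0.9,0.012],
  [0,0,0,1.05,0.012],
  [-0.003,0.0055,0,1.15,0.012],
  [-0.003,0.0055,-0.02,1.15,0.012],
  [-0.003,0.0055,-0.04,1.15,0.012],
  [-0.003,0.0055,-0.06,1.15,0.012],
  [-0.003,0.0055,-0.076,1.15,0.012],
  [-0.003,0.0055,-0.076,1.15,0.012],
  [-0.003,0.0055,-0.076,1.15,0.012],
  [-0.003,0.0055,-0.076,1.15,0.012],
])

```text
t: 10.35
eef_pos: [0.6506, -0.0885, 0.2059]
ee_rot: [-3.14, -0.001, -1.205]
force: [0.1, 0.1, -1.6]
width: 0.0239
gripper_force: 45.0
```

```bash
python3 - <<'E'
from h import *
t=grab('top','t6');s=grab('scene','s6')
F=[]
for i in range(6): arm.grab_frame('wrist'); F.append(arm.get_state()['force'])
print(np.mean(F,0),np.std(F,0)); st=arm.get_state();print(st['eef_pos'],st['ee_rot'][2])
S=s['color'][130:290,250:420];T=t['color'][150:250,220:314]
cv2.imwrite('pics/c6.png',np.hstack([cv2.resize(S,(425,400),interpolation=2),cv2.resize(T,(376,400),interpolation=2)]))
E
```

```text
[-0.03110392  0.00974866 -1.44601551] [0.52003936 0.75834902 0.57672093]
[ 0.64989231 -0.08839235  0.20479138] -1.205740675102598
```

>>> step_arm([
  [-0.0015,0.004,-0.0027,0,0.012],
  [-0.003,0.008,-0.0053,0,0.012],
  [-0.0045,0.0119,-0.008,0,0.012],
  [-0.0051,0.0135,-0.009,0,0.012],
  [-0.0051,0.0135,-0.009,0,0.012],
  [-0.0051,0.0135,-0.009,0,0.012],
])

```text
t: 11.35
eef_pos: [0.6448, -0.075, 0.1957]
ee_rot: [-3.142, -0.0, -1.206]
force: [-0.6, -0.3, -1.7]
width: 0.0237
gripper_force: 45.0
```

```bash
cat > feel.py <<'E'
from h import *
F=[]
for i in range(6): arm.grab_frame('wrist'); F.append(arm.get_state()['force'])
d=np.mean(F,0)-[0,0,-1.5]; print(d,'along',d@[.3,-.793,.53]); st=arm.get_state();print(st['t'],st['eef_pos'],st['ee_rot'][2])
E
python3 feel.py
```

```text
[-0.02686528 -0.81505877  0.61310838] along 0.9632294610109786
11.65 [ 0.64474572 -0.07502992  0.19557567] -1.2059564610518985
```

>>> step_arm([
  [-0.0006,0.0016,-0.001,0,0.012],
  [-0.0012,0.0032,-0.0021,0,0.012],
  [-0.0012,0.0032,-0.0021,0,0.012],
  [-0.0012,0.0032,-0.0021,0,0.012],
])

```text
t: 12.05
eef_pos: [0.6437, -0.0719, 0.1937]
ee_rot: [-3.141, -0.0, -1.206]
force: [-0.4, -3.2, 1.0]
width: 0.0239
gripper_force: 45.0
```

```bash
python3 feel.py
```

```text
[ 0.55902937 -2.87633947  2.21697034] along 3.623640292762371
12.35 [ 0.64361078 -0.07177822  0.19354466] -1.2058092647005239
```

>>> step_arm([
  [0,0,0,0,0.012],
  [0,0,0,0,0.012],
  [0,0,0,0,0.012],
  [0,0,0,0,0.012],
  [0,0,0,0,0.012],
  [0,0,0,0,0.012],
  [0,0,0,0,0.012],
  [0,0,0,0,0.012],
  [0,0,0,0,0.012],
  [0,0,0,0,0.012],
  [0,0,0,0,0.012],
  [0,0,0,0,0.012],
  [0,0,0,0,0.012],
  [0,0,0,0,0.012],
  [0,0,0,0,0.012],
  [0,0,0,0,0.012],
  [0,0,0,0,0.012],
  [0,0,0,0,0.012],
  [0,0,0,0,0.012],
  [0,0,0,0,0.012],
])

```text
t: 14.35
eef_pos: [0.6435, -0.0717, 0.1934]
ee_rot: [3.142, 0.0, -1.206]
force: [1.0, -3.2, -0.0]
width: 0.0238
gripper_force: 45.0
```

```bash
python3 feel.py; python3 - <<'E'
from h import *
w=grab('wrist','w7');s=grab('scene','s7');t=grab('top','t7')
W=w['color'][200:345,230:340]
S=s['color'][130:290,250:420];T=t['color'][150:250,220:314]
cv2.imwrite('pics/c7.png',np.hstack([cv2.resize(S,(425,400),interpolation=2),cv2.resize(T,(375,400),interpolation=2)]))
im=w['color'].astype(int)
for a in('w4','w7'):
  g=load(a)['color'].astype(int)[200:272,278:294,2].mean(1); print(a,200+np.argmax(np.diff(g)),250+np.argmax(g[50:64]),(g[5:12]).round())
E
```

```text
[ 0.83182085 -3.48467235  2.07862108] along 4.114560602002777
14.65 [ 0.64356174 -0.07168756  0.19346509] -1.205774562900304
w4 208 257 [ 59.  63.  68.  80.  99. 117. 128.]
w7 208 257 [ 60.  62.  68.  82. 102. 121. 133.]
```

View pics/c7.png

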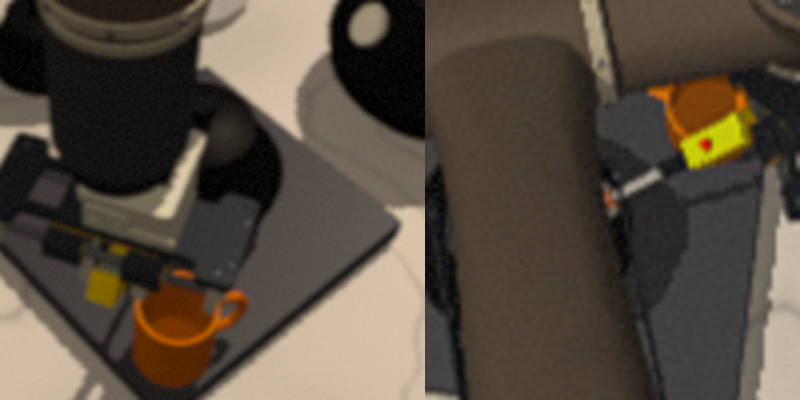

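The wrist profile is unchanged, so the grip hasn't slipped. The top crop shows the copper tip at top pixel (266,199.5), on the spot, and the press has held at about 4 N for over 2 s. Now I back off and return.

>>> step_arm([
  [0.003,-0.0079,0.0053,0,0.012],
  [0.006,-0.0159,0.0106,0,0.012],
  [0.009,-0.0238,0.0159,0,0.012],
  [0.009,-0.0238,0.045,0,0.012],
  [0.009,-0.0238,0.087,0,0.012],
  [-0.003,-0.03,0.087,-0.15,0.012],
  [-0.015,-0.038,0.087,-0.3,0.012],
  [-0.027,-0.046,0.087,-0.45,0.012],
  [-0.04,-0.054,0.087,-0.6,0.012],
  [-0.053,-0.062,0.087,-0.75,0.012],
  [-0.066,-0.07,0.087,-0.9,0.012],
  [-0.079,-0.078,0.087,-1.05,0.012],
  [-0.092,-0.086,0.087,-1.2,0.012],
  [-0.105,-0.094,0.087,-1.35,0.012],
  [-0.118,-0.102,0.087,-1.5,0.012],
  [-0.131,-0.11,0.087,-1.65,0.012],
  [-0.145,-0.118,0.087,-1.8,0.012],
  [-0.159,-0.126,0.087,-1.95,0.012],
  [-0.173,-0.134,0.087,-2.1,0.012],
  [-0.1857,-0.1422,0.087,-2.227,0.012],
])

```text
t: 16.8
eef_pos: [0.4572, -0.2144, 0.2809]
ee_rot: [3.141, 0.0, 2.844]
force: [-0.1, -0.2, -0.9]
width: 0.0232
gripper_force: 45.0
```

>>> step_arm([
  [0,0,-0.04,0,0.012],
  [0,0,-0.08,0,0.012],
  [0,0,-0.12,0,0.012],
  [0,0,-0.155,0,0.012],
  [0,0,-0.18,0,0.012],
  [0,0,-0.187,0,0.012],
  [0,0,-0.187,0,0.012],
  [0,0,-0.187,0,0.012],
])

```text
t: 17.6
eef_pos: [0.459, -0.2142, 0.0948]
ee_rot: [3.141, 0.002, 2.851]
force: [-0.8, -0.0, -1.3]
width: 0.0239
gripper_force: 45.0
```

>>> step_arm([
  [0,0,0,0,0.015],
  [0,0,-0.003,0,0.015],
  [0,0,-0.006,0,0.015],
  [0,0,-0.012,0,0.015],
  [0,0,-0.018,0,0.015],
  [0,0,-0.024,0,0.015],
  [0,0,-0.03,0,0.015],
  [0,0,-0.036,0,0.015],
  [0,0,-0.042,0,0.015],
  [0,0,-0.048,0,0.015],
  [0,0,-0.052,0,0.015],
  [0,0,-0.054,0,0.015],
  [0,0,-0.0545,0,0.015],
  [0,0,-0.0545,0,0.015],
], newtons=4)

```text
t: 19.0
eef_pos: [0.4581, -0.214, 0.0391]
ee_rot: [-3.142, 0.0, 2.851]
force: [-1.6, -0.1, 1.7]
width: 0.0242
gripper_force: 4.0
```

```bash
python3 - <<'E'
from h import *
w=grab('wrist','w8');s=grab('scene','s8');st=arm.get_state();print(st['eef_pos'],st['force'],st['width'])
W=w['color'][110:390,200:380];S=s['color'][200:360,140:260]
cv2.imwrite('pics/c8.png',np.hstack([cv2.resize(W,(360,560),interpolation=2),cv2.resize(S,(420,560),interpolation=2)]))
E
```

```text
[ 0.45807414 -0.21397669  0.03913496] [-2.30803903 -0.74390697  1.88924204] 0.023977521936729612
```

View pics/c8.png

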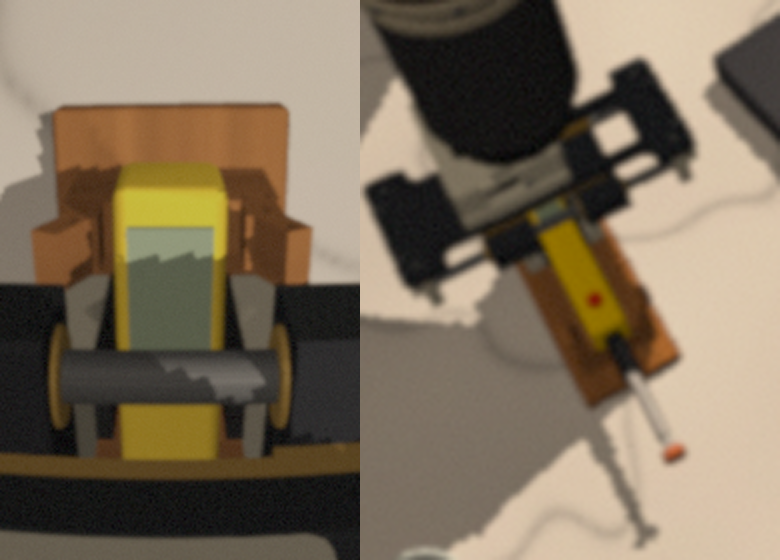

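Both views show the handle back in the slot and level, tip at scene (230,329), close to the original (230,330). Next I release and retreat.

>>> step_arm([
  [0,0,0,0,0.04],
  [0,0,0,0,0.06],
  [0,0,0,0,0.06],
  [0,0,0,0,0.06],
  [0,0,0.01,0,0.06],
  [0,0,0.03,0,0.07],
  [0,0,0.06,0,0.087],
  [0,0,0.1,0,0.087],
  [0,0,0.14,0,0.087],
  [0.003,-0.0015,0.188,0,0.087],
  [0.003,-0.0015,0.188,0,0.087],
  [0.003,-0.0015,0.188,0,0.087],
  [0.003,-0.0015,0.188,0,0.087],
])

```text
t: 20.4
eef_pos: [0.4602, -0.2152, 0.2266]
ee_rot: [3.141, -0.001, 2.85]
force: [0.4, 0.0, -0.8]
width: 0.0871
gripper_force: 0.0
```

```bash
python3 - <<'E'
from h import *
f=grab('wrist','w9');s=grab('scene','s9');t=grab('top','t9')
im=cv2.cvtColor(f['color'],cv2.COLOR_BGR2HSV)
m=((im[...,0]>22)&(im[...,0]<36)&(im[...,1]>170)).astype(np.uint8)
n,l,st,c=cv2.connectedComponentsWithStats(m);k=1+st[1:,4].argmax();v,u=np.nonzero(l==k)
q=np.array([atz(f,a,b,.071,True)[:2] for a,b in zip(u,v)]);print(cv2.minAreaRect(q.astype(np.float32)*1000),len(u))
print(tilt(s,(222,322,18,14),np.array([.458,-.2138,.058]),-.291)[:2])
x=arm.get_state();print(x['t'],x['eef_pos'])
a,b=load('scene0')['color'],s['color']
for n,(x,y,w,h) in dict(pot=(290,160,80,75),mug=(298,235,55,50),plate=(290,98,70,50),scoop=(130,350,100,65)).items():
    g=lambda i:np.float32(cv2.cvtColor(i[y:y+h,x:x+w],cv2.COLOR_BGR2GRAY)); print(n,cv2.phaseCorrelate(g(a),g(b)))
E
```

```text
((478.961181640625, -220.26881408691406), (23.171871185302734, 130.67274475097656), 73.23981475830078) 1854
(24, (np.float64(229.20833333333334), np.float64(328.875)))
20.55 [ 0.4601667  -0.2152723   0.22592173]
pot ((-0.04662693608713653, 0.5048926571098917), 1.0853003199895224)
mug ((-0.00017592821663470204, -0.009723849007258423), 0.9925467099348704)
plate ((-0.5929421341862735, -0.3271981408192559), 0.45194102658165825)
scoop ((-0.055795360674302685, -0.09317499875868407), 0.5676608281665378)
```

```bash
python3 -c "
from station import arm
print(arm.job_done())"
```

```text
the job is handed in; nothing more can be done
None
```

The job is handed in: I pressed the tip on the middle pot's white spot at about 4 N for over 2 s. The thermometer is back in its rest, level, probe the same way and about 3 mm from where it lay, with no shift of the pot, mug, plate or scoop seen in the pictures. The hand-in gave no verdict.

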